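Set out the shoe-repair bench for the next heel job

ROBOT

A 6-joint arm with a two-finger parallel gripper is mounted at the origin on the work surface. World frame = base frame: x ahead of the robot, y to its left, z up, the work surface at z = 0. Lengths are in m, angles in rad, forces in N, time in s.
With the tool pointing down it reaches from about 0.375 to 0.9 m from the base axis. Payload 3.1 kg.
Tool frame: the origin (TCP) lies at the very end of the fingers, on their centre line; the grasp point (between the pads) lies 19 mm behind it (manip.hold_point_z is the distance from the TCP to the grasp point, in m); y points along the fingers, z is the direction in which the jaws open and shut, and the axes are right-handed (so a half turn about y gives the same grasp; the last joint's range is limited). The gripper opens to 85 mm and grips with 20 to 120 N. Pads are 22 mm wide; open, the fingers measure 114 mm over their backs; the gripper's body (76 mm by 85 mm) begins 54 mm behind the grasp point. The pads swing forward as they close: fully open they stand 13 mm farther back than shut.
Start: joints at [1.085, 0.527, 1.433, -0, 1.181, -0.178], TCP at [0.189, 0.596, 0.231] pointing down, gripper open.
Joint ranges: [-3.08, 3.08], [-0.75, 2.2], [0.22, 2.44], [-1.43, 4.57], [0, 2.65], [-2.85, 2.85]. Speed limits (rad/s): [2.79, 2.79, 3.14, 3.14, 3.14, 3.14].

INTERFACE

Orientations are given as a unit quaternion [x, y, z, w].
In Python, from station import manip, eyes, workorder gives the robot as it stands. The module is installed in compiled form; this text tells all that it offers.
- The arm moves only by the shell command python3 -m jog 'ROWS' [OPENING] [FORCE]. ROWS is JSON, a list of rows, each a list of 2 entries, a list of its own where there are three numbers: the shift along the tool's x, y, z in cm, then the turn about the tool's y in rad. A call has 1 to 20 rows; each row is the pose to reach, as a shift and turn from the pose commanded when the call began, along the tool's axes at that moment; what a row does not reach only later rows make up. A row lasts 1/12 s, in which the tool goes at most 41.7 mm and 7.16 degrees, less where a joint would pass 70% of its speed; a pose out of reach is approached as far as the arm can. A call with a gripper value outside its range is refused whole. OPENING is the finger opening in cm, from 0 to 8.54, set as the call begins (- or left out, the last holds). The fingers move at their own pace and stop on an object; FORCE is the grip in N (left out, the last holds). Time passes only in rows, so rows that repeat a pose let the fingers close. It gives the time, the measured TCP pose, the force and the opening at its end, in the units of the state.
- manip.sense(): the state, without advancing time (a new reading comes with each control period).
- eyes.snapshot(name): name is "side" or "top"; returns a dict with "frame" (480x640x3 uint8, red, green, blue), "vfov" (degrees; the focal length in pixels is half the picture's height over the tangent of half this angle, whatever the lens; pixels are square), "cx", "cy" (the principal point, pixels), "k1" (the pictures are not rectified: a ray, as slopes to the right and down, at radius r is drawn at 1 + k1 r^2 times it, then the intrinsics apply), "rvec" (rotation vector, rad) and "tvec" (3), from world to camera coordinates, as OpenCV has them. Camera axes: x right, y down, z forward; pixel columns grow to the right and rows downward; lengths in m; the calibration is good to about 2 mm. A picture is of the moment at which its call begins. There is no depth.
- workorder.sign_off(): hands the job in, once; it reports no verdict.
The state is a dict: "t": time; "q": joint angles; "qd": joint speeds; "tau": joint torques, N m; "tcp_pos": TCP position; "tool_rot": TCP orientation; "force": force on the tool from outside, world axes, zero at the start; "ft_torque": the same for the moment, N m; "finger_gap": opening from 0.0 (shut) to 1.0 (fully open).
Only numpy, scipy, OpenCV 4.12 (cv2) and the standard library are available. Lean on these libraries where they do the work, as an engineer would, in place of code of your own. Each camera call takes 0.05 s, during which the arm holds its last target. There are 200 camera calls.

TASK

Set out the repair bench: stand the blue tray lengthwise inside the white outline of the green mat, and put the orange tray on top of it, turned end for end (white ends at opposite ends) so that its feet rest on the rim lugs and it is stacked level, not nested. Stand the amber bottle upright, centred in the white ring to the left of the grey steel shoe last, and the red wax tin flat, centred in the white ring to the right of the yellow polishing wheel (left and right as seen from the robot). Leave the hammer, the glue can and the shoe brush where they are, and let go of everything.

Things in the scene. Friction and masses are not known exactly. Their poses are not given: they have to be found in the camera images.
- blue_tray_mid (a point): Blue stack-nest tray of black discs, loose, 140 g. Rim 114 (x) by 60 (y) mm outside, 44 high; point: its centre, 22 mm up; z up. Grip the vertical rim band (25 to 44 mm up, 3 thick) across the 60 mm; the body below is 44 wide. The +x end wall and its two lugs are white. A like tray on it, white ends opposite, rests on the lugs 39 mm higher with 5 mm play each way; same way round it nests, 28 mm higher.
- orange_tray_mid (a point): Orange stack-nest tray of brass discs, loose, of exactly the same shape, size and mass as the blue one: rim 114 (x) by 60 (y) mm, 44 high, white end at +x. Its underside has one foot at the white end and two at the plain end; inside the rim are two lugs at the white end and one at the plain end. Point: its centre, 22 mm above its underside.
- bottle_mid (a point): Amber bottle of edge dressing with a paper label and black cap, loose, 150 g. Round, 46 mm diameter up to 66 mm, then a neck and a 28 mm cap; 88 mm high. The point is on its axis, 44 mm above its underside; z up.
- wax_tin_mid (a point): Flat red round wax tin with a brass centre on the lid, loose, 110 g, 50 mm diameter, 30 mm high. The point is on its axis, 15 mm above its underside; z up.
- last_board: Fixed black rubber board, 96 (x) by 260 (y) mm, 3 thick, with a grey steel shoe last (sole-shaped anvil, 93 mm along x, 50 wide, top 58 mm up) fixed on its centre. Origin: centre of its underside, on the bench. Flat painted white rings (75 mm inside) are centred 85 mm from the origin along +y (left as seen from the robot) and -y (right).
- wheel_board: Fixed black rubber board of the same size, with a yellow polishing wheel (58 mm diameter, lying flat on an upright spindle, top 61 mm up) fixed on its centre. Origin: centre of its underside, on the bench. White rings as on the other board: 85 mm along +y (left) and along -y (right).
- tray_mat: Fixed green mat, 150 mm (its x) by 96 mm (its y), 3 mm thick, with a white painted rectangle, 134 by 80 mm inside. Origin: centre of its underside, on the bench. Its long axis x runs roughly across the bench (along world y).
- hammer: Hammer, 220 mm long, lying along its x at the right of the bench; bystander, not to be moved.
- glue_can: Steel can with yellow label, 70 mm diameter, 110 mm high, beyond and between the two boards; origin at the centre of its underside; bystander, not to be moved.
- shoe_brush: Wooden shoe brush, 130 x 45 x 40 mm, at the left of the bench; origin at the centre of its underside; bystander, not to be moved.
Things that resemble listed ones, but are neither listed nor needed, are in the scene too. There is more than one size of the tray_mat; the job needs the middle-sized.

How it is judged:
At the end, for the whole second after the job is handed in: Blue tray flat on the mat: within 12 mm and 0.2 rad. Orange tray level on its lugs: 36.5-41.5 mm higher, within 9 mm and 0.2 rad. Bottle upright left of the last, tin flat right of the wheel: each within 13 mm (per board axis) of its ring's centre. All released and at rest (horizontal distance between blue_tray_mid and tray_mat below 0.012 m and angle between the x axis of blue_tray_mid and the x axis of tray_mat, either way round below 0.2 rad and angle between each of blue_tray_mid, orange_tray_mid's own z axis and vertical below 0.05 rad and z of blue_tray_mid in the frame of tray_mat between 0.022 and 0.028 m and horizontal distance between orange_tray_mid and blue_tray_mid below 0.009 m and z of orange_tray_mid in the frame of blue_tray_mid between 0.0365 and 0.0415 m and angle between the x axis of orange_tray_mid and the x axis of blue_tray_mid, either way round below 0.2 rad and x of bottle_mid in the frame of last_board between -0.013 and 0.013 m and y of bottle_mid in the frame of last_board between 0.072 and 0.098 m and height (world z) of bottle_mid below 0.051 m and angle between each of bottle_mid, wax_tin_mid's own z axis and vertical below 0.1 rad and x of wax_tin_mid in the frame of wheel_board between -0.013 and 0.013 m and y of wax_tin_mid in the frame of wheel_board between -0.098 and -0.072 m and height (world z) of wax_tin_mid below 0.022 m and linear speed of each of blue_tray, orange_tray, bottle, wax_tin below 0.01 m/s); the robot touches nothing.
It fails at once if the hammer is moved more than 25 mm (distance of hammer from where it was at the start of the episode above 0.025 m).
It fails at once if the glue can is moved more than 25 mm (distance of glue_can from where it was at the start of the episode above 0.025 m).
It fails at once if the shoe brush is moved more than 25 mm (distance of shoe_brush from where it was at the start of the episode above 0.025 m).
It also fails if it takes over 112 s, if anything falls off the work surface, if the arm or the gripper's body presses on something with over 40 N, if the wrist force passes 120 N, or if a joint passes its speed limit or range.

## Working session

There is one attempt and no reset: what is moved stays moved. The work goes in short steps, Python scripts to look and compute and a shell command to move; the robot and the scene stay as the last step left them, time stands still between calls to the robot, and variables do not carry over. Pictures are saved under pics/ and viewed, about 12 in all and at most 16, crops included, and the job is handed in when it is done.

```bash
mkdir -p pics
cat > h.py <<'E'
import numpy as np, cv2
from station import manip, eyes, workorder
def snap(n):
    s=eyes.snapshot(n); s['f']=240/np.tan(np.radians(s['vfov'])/2); return s
def K(s): return np.array([[s['f'],0,s['cx']],[0,s['f'],s['cy']],[0,0,1]])
def D(s): return np.array([s['k1'],0,0,0,0.])
def cast(s,px,z):
    px=np.array(px,float).reshape(-1,1,2)
    n=cv2.undistortPoints(px,K(s),D(s)).reshape(-1,2)
    R=cv2.Rodrigues(np.array(s['rvec'],float))[0]; t=np.array(s['tvec'],float).reshape(3)
    c=-R.T@t; d=np.c_[n,np.ones(len(n))]@R
    return c+d*((z-c[2])/d[:,2])[:,None]
def proj(s,P):
    return cv2.projectPoints(np.array(P,float).reshape(-1,1,3),np.array(s['rvec'],float),np.array(s['tvec'],float),K(s),D(s))[0].reshape(-1,2)
def save(s,n,crop=None,k=1):
    im=s['frame'][...,::-1]
    if crop: im=im[crop[1]:crop[3],crop[0]:crop[2]]
    cv2.imwrite('pics/'+n+'.png',cv2.resize(im,None,fx=k,fy=k,interpolation=cv2.INTER_CUBIC))
E
python3 - <<'E'
from h import *
import pickle
for n in('top','side'):
    s=snap(n); save(s,n+'0'); pickle.dump(s,open(n+'0.pkl','wb'))
    R=cv2.Rodrigues(np.array(s['rvec'],float))[0]; print(n,s['vfov'],s['k1'],s['cx'],s['cy'],-R.T@np.array(s['tvec']).reshape(3)); print(R.round(3))
print(manip.sense(),manip.hold_point_z)
E
```

```text
top 55.07534696022095 -0.12080003597549838 312.74786066265307 244.5601626993119 [0.29379934 0.09768601 1.21199866]
[[-0.124 -0.992 -0.002]
 [-0.972  0.122 -0.199]
 [ 0.197 -0.023 -0.98 ]]
side 53.07738022765775 -0.06898993705290911 314.1233139184457 233.51158457352224 [ 0.33920859 -0.72929849  0.8636175 ]
[[ 0.97  -0.243 -0.006]
 [-0.173 -0.673 -0.719]
 [ 0.171  0.699 -0.695]]
{'t': 0.1, 'q': array([ 1.08449532e+00,  5.28384783e-01,  1.43380289e+00,  1.86689546e-06,
        1.18143182e+00, -1.78484832e-01]), 'qd': array([ 0.00147634, -0.00157763, -0.00404549, -0.0013103 , -0.00046331,
       -0.00045171]), 'tau': array([-6.31774628e-05, -4.43303132e+01, -1.78587502e+01, -2.37795466e-04,
        3.88535220e-03, -1.83547172e-05]), 'tcp_pos': array([0.18900656, 0.59503539, 0.23041524]), 'tool_rot': array([ 0.69942521, -0.10863491,  0.10816609, -0.69807086]), 'force': array([-0.28978979, -0.31399627, -0.36695205]), 'ft_torque': array([-0.02174014,  0.00741136, -0.01833217]), 'finger_gap': 0.9994528312605707} 0.0187
```

View pics/top0.png

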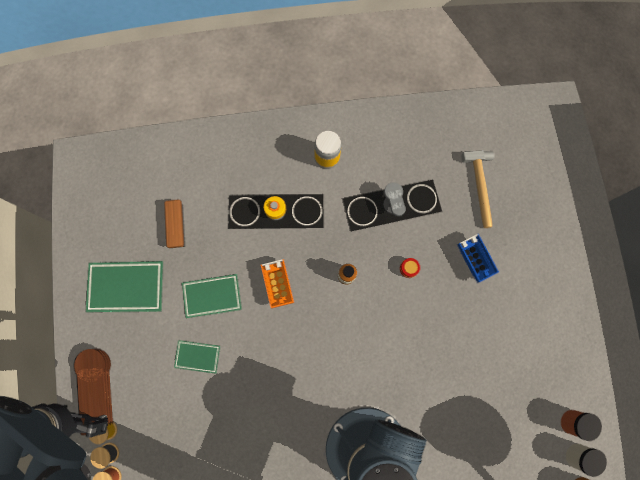

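View pics/side0.png

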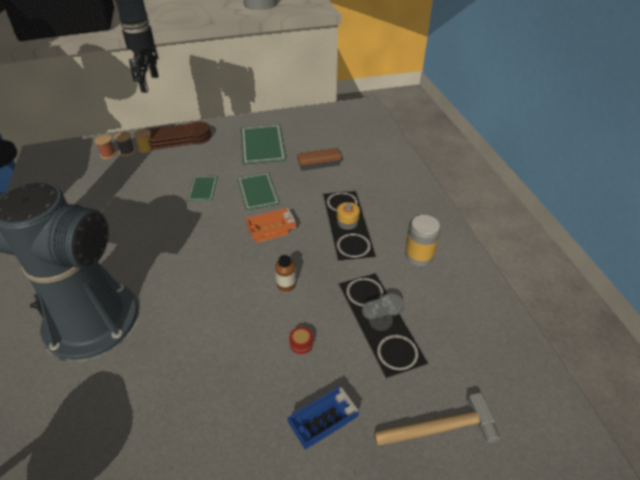

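Top view (up = +x, left = +y):
- **Mats:** (124,286) large, (211,296) middle, (197,356) small. I choose the middle one.
- **Bottle:** amber at (348,273). The dark bottles at (582,425) and (592,460) and the jars at (104,440) are decoys.
- **Tin:** red at (410,268).
- **Trays:** orange at (277,284), blue at (478,258).
- **Boards:** the wheel board is at (275,210) with its right ring at (307,211). The last board is at (393,204) with its left ring at (362,212).
- **Brush:** the block at (175,223); the shoe at (93,385) isn't needed.

```bash
cat >> h.py <<'E'
def mask(s,kind,roi):
    hsv=cv2.cvtColor(s['frame'],cv2.COLOR_RGB2HSV); H,S,V=[hsv[...,i].astype(int) for i in range(3)]
    m={'green':(abs(H-75)<20)&(S>90),'orange':(H>3)&(H<22)&(S>150)&(V>110),'blue':(abs(H-111)<12)&(S>140),
       'white':(S<45)&(V>165),'black':(V<50),'red':((H<7)|(H>172))&(S>150)&(V>80),'dark':(V<75),'amber':((H<22)|(H>172))&(S>70)&(V>40)}[kind]
    o=np.zeros_like(m); x0,y0,x1,y1=roi; o[y0:y1,x0:x1]=m[y0:y1,x0:x1]; return o.astype(np.uint8)
def pts(m): 
    y,x=np.nonzero(m); return np.c_[x,y].astype(float)
def rect(s,m,z):
    n,l,st,_=cv2.connectedComponentsWithStats(m); keep=np.isin(l,[i for i in range(1,n) if st[i,4]>=8])
    P=cast(s,pts(keep&(l>0)),z)[:,:2]
    (c,wh,a)=cv2.minAreaRect((P*1000).astype(np.float32)); 
    if wh[0]<wh[1]: wh=wh[::-1]; a+=90
    return np.array(c)/1000,np.array(wh),np.radians((a+90)%180-90)
E
python3 - <<'E'
from h import *
import pickle
s=pickle.load(open('top0.pkl','rb')); w=pickle.load(open('side0.pkl','rb'))
for n,r in(('big',(80,255,168,318)),('mid',(176,268,246,322)),('small',(170,335,224,378))):
    print(n,rect(s,mask(s,'green',r)|0,.003))
for n,k,r in(('orange','orange',(255,252,298,312)),('blue','blue',(450,228,505,288))):
    m=mask(s,k,r); wm=mask(s,'white',r); print(n,rect(s,m|wm,.044), 'white end',cast(s,pts(wm).mean(0),.044)[0,:2],wm.sum())
for n,r in(('wheelb',(222,188,330,235)),('lastb',(338,175,446,235))):
    print(n,rect(s,mask(s,'black',r),.003))
    m=mask(s,'white',r); nn,l,st,c=cv2.connectedComponentsWithStats(m)
    for i in range(1,nn):
        if st[i,4]>40: 
            q=st[i]; px=[q[0]+q[2]/2-.5,q[1]+q[3]/2-.5]; print('  ring',px,cast(s,px,.003)[0,:2],q[2:])
m=mask(s,'dark',(335,258,362,286)); n,l,st,c=cv2.connectedComponentsWithStats(m)
for i in range(1,n):
    if st[i,4]>20: print('cap',st[i],c[i],cast(s,c[i],.088)[0,:2])
m=mask(s,'red',(395,250,425,282)); P=pts(m); print('tin lid',cast(s,[(P.min(0)+P.max(0))/2],.028)[0,:2],P.min(0),P.max(0))
print('brass',cast(s,pts(mask(s,'orange',(400,258,420,275))).mean(0),.03))
save(s,'crop0',(170,165,500,325),2.4)
E
```

```text
big (array([0.4873186 , 0.58978973]), array([209.10253906, 131.83694458]), np.float64(1.4742796404648988))
mid (array([0.43501114, 0.35439859]), array([129.83435059,  76.06459045]), np.float64(-1.5295391220465258))
small (array([0.28157663, 0.40598599]), array([96.49701691, 56.69627762]), np.float64(1.3198601062402349))
orange (array([0.44123676, 0.17441965]), array([115.43655396,  61.26865005]), np.float64(0.12812119296715982)) white end [0.49237475 0.17960736] 62
blue (array([ 0.44058987, -0.35159149]), array([113.51937866,  67.05809021]), np.float64(0.3237245077567033)) white end [ 0.49022903 -0.34042434] 58
wheelb (array([0.64187671, 0.15997801]), array([255.97766113,  93.43208313]), np.float64(1.4441386490376547))
lastb (array([ 0.62166168, -0.15981902]), array([258.11703491,  94.12003326]), np.float64(-1.4768012462206621))
cap [343 266  11  11  99] [347.90909091 271.07070707] [ 0.44329467 -0.0061356 ]
tin lid [ 0.44128766 -0.17448335] [401. 258.] [419. 276.]
brass [[ 0.44178926 -0.17534076  0.03      ]]
```

View pics/crop0.png

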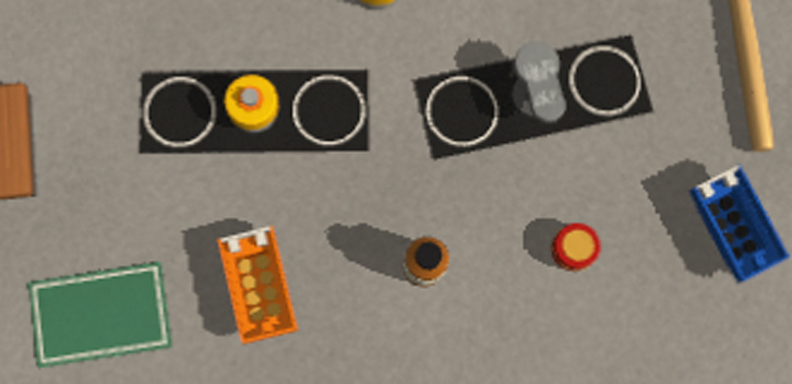

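The crop confirms the picks. Full-image pixels: middle mat about (211,296), the only one near 134×80 inside. Orange tray with white end up at (272,265), bottle (348,272), tin (410,268), blue tray with white end at (469,241). Next I work out the moves.

```bash
cat >> h.py <<'E'
from scipy.spatial.transform import Rotation as Ro
def go(x,y,z,jaw=None):
    st=manip.sense(); R=Ro.from_quat(st['tool_rot']).as_matrix(); 
    d=R.T@(np.array([x,y,z])-st['tcp_pos'])*100
    ja=np.arctan2(R[1,2],R[0,2]); 
    print('shift cm',d.round(2),'dist',np.linalg.norm(d).round(1),'jaw',ja.round(3),'q6',st['q'][5].round(3),'q1',st['q'][0].round(3),'tcp',st['tcp_pos'].round(4),'ydown',R[:,1].round(3),'F',st['force'].round(1),'gap',round(st['finger_gap']*85.4,1),'t',round(st['t'],1))
    if jaw is not None:
        dy=(jaw-ja+np.pi/2)%np.pi-np.pi/2; print('turn about tool y:',round(-dy,3),'or',round(-dy+np.pi*np.sign(dy),3))
E
python3 - <<'E'
from h import *
import pickle
s=pickle.load(open('top0.pkl','rb'))
print(cast(s,[(307.5,210.8),(362,211.2)],.003))
print(manip.sense()['q']); 
go(.45,.15,.2); go(.4415,-.3545,.2,.324+np.pi/2)
E
```

```text
[[ 0.63224738  0.07209117  0.003     ]
 [ 0.61268826 -0.07511977  0.003     ]]
[ 1.08449532e+00  5.28384783e-01  1.43380289e+00  1.86689546e-06
  1.18143182e+00 -1.78484832e-01]
shift cm [ 38.36   3.1  -34.5 ] dist 51.7 jaw 1.263 q6 -0.178 q1 1.084 tcp [0.189  0.595  0.2304] ydown [-0.001 -0.002 -1.   ] F [-0.3 -0.3 -0.4] gap 85.4 t 0.1
shift cm [ 52.83   3.19 -82.83] dist 98.3 jaw 1.263 q6 -0.178 q1 1.084 tcp [0.189  0.595  0.2304] ydown [-0.001 -0.002 -1.   ] F [-0.3 -0.3 -0.4] gap 85.4 t 0.1
turn about tool y: -0.632 or 2.51
```

```bash
python3 -m jog '[[[3,0.2,-3],0.12],[[6,0.4,-6],0.24],[[9,0.6,-8],0.36],[[12,0.8,-11],0.48],[[15,1,-14],0.6],[[18,1.2,-16],0.72],[[21,1.4,-19],0.84],[[24,1.6,-22],0.96],[[27,1.8,-24.5],1.08],[[30,2,-27],1.2],[[33,2,-30],1.32],[[36,2,-32.5],1.4],[[38,2,-34.5],1.4]]' 8.54
python3 - <<'E'
from h import *
go(.4415,-.3545,.1,.324+np.pi/2)
E
```

```text
t: 1.18
tcp_pos: [0.4488, 0.1489, 0.2113]
tool_rot: [0.463, -0.534, 0.535, -0.464]
force: [-0.2, 0.1, -0.4]
finger_gap: 1.002
shift cm [49.94 11.15  6.37] dist 51.6 jaw -0.142 q6 0.226 q1 0.084 tcp [0.4488 0.1489 0.2113] ydown [ 0.001 -0.    -1.   ] F [-0.2  0.1 -0.4] gap 85.5 t 1.2
turn about tool y: 1.105 or -2.036
```

```bash
python3 -m jog '[[[4,0,0.5],0.1],[[8,0,1],0.2],[[12,0,1.5],0.3],[[16,0,2],0.4],[[20,0,2.5],0.5],[[24,0,3],0.6],[[28,0,3.5],0.7],[[32,0,4],0.8],[[36,0,4.5],0.9],[[40,0,5],1.0],[[44,1,5.5],1.1],[[47,3,6],1.105],[[49,6,6.4],1.105],[[49.9,9,6.4],1.105],[[49.9,11,6.4],1.105],[[49.9,11.1,6.4],1.105]]' 8.54
python3 - <<'E'
from h import *
go(.4415,-.3545,.012,.324+np.pi/2)
s=snap('top');w=snap('side'); 
a=s['frame'][200:320,410:530]; b=w['frame'][340:470,250:390]
im=np.hstack([cv2.resize(a,(400,400),interpolation=2),cv2.resize(b,(400,400),interpolation=2)])
cv2.imwrite('pics/b1.png',im[...,::-1])
E
```

```text
t: 2.52
tcp_pos: [0.4396, -0.3498, 0.0959]
tool_rot: [-0.117, 0.701, -0.695, 0.113]
force: [-0.3, 0.8, -0.1]
finger_gap: 0.998
shift cm [-0.06  8.38  0.58] dist 8.4 jaw -1.244 q6 0.373 q1 -0.871 tcp [ 0.4396 -0.3498  0.0959] ydown [-0.006  0.007 -1.   ] F [-0.3  0.8 -0.1] gap 85.2 t 2.5
turn about tool y: 0.003 or -3.139
```

View pics/b1.png

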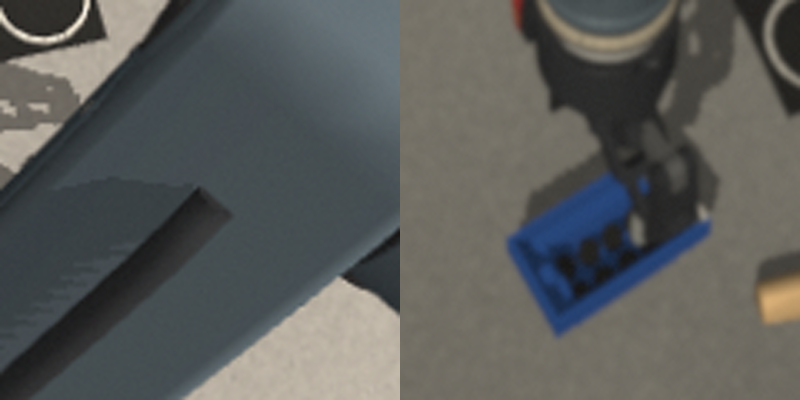

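Run:
```python
from h import *
import pickle
w=pickle.load(open('side0.pkl','rb'))
r=(280,380,365,455); m=mask(w,'blue',r); wm=mask(w,'white',r)
P=cast(w,pts(m|wm),.044)[:,:2]
print(rect(w,m|wm,.044), rect(w,m,.044),wm.sum())
R=lambda a:np.array([[np.cos(a),-np.sin(a)],[np.sin(a),np.cos(a)]])
for c in [(.4415,-.3545)]:
    q=[(57,30),(57,-30),(-57,-30),(-57,30)]; X=[np.r_[np.array(c)+R(.324)@np.array(v)/1000,.044] for v in q]
    print(proj(w,X).round(1).tolist())
print(proj(w,manip.sense()['tcp_pos']))
im=w['frame'][...,::-1].copy(); cv2.polylines(im,[proj(w,X).round().astype(int)],True,(0,255,255),1)
s=pickle.load(open('top0.pkl','rb')); im2=s['frame'][...,::-1].copy(); cv2.polylines(im2,[proj(s,X).round().astype(int)],True,(0,255,255),1)
cv2.imwrite('pics/ov.png',np.hstack([cv2.resize(im[370:470,270:370],(400,400),interpolation=0),cv2.resize(im2[220:300,440:520],(400,400),interpolation=0)]))
```

```text
(array([ 0.44047189, -0.36161505]), array([109.41985321,  63.72644424]), np.float64(0.31666330257392633)) (array([ 0.44047189, -0.36161505]), array([109.41985321,  63.72644424]), np.float64(0.31666330257392633)) 0
[[338.3, 384.1], [357.3, 409.6], [303.2, 443.7], [285.4, 415.6]]
[[321.14736412 395.99129224]]
```

View pics/ov.png

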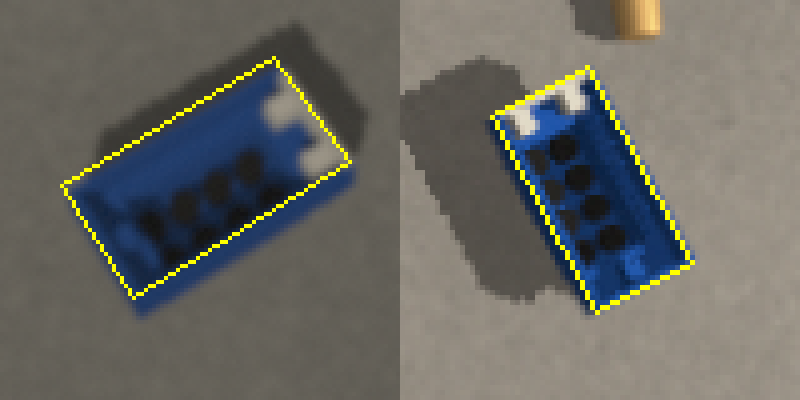

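Overlay: the measured outline, centre (0.4415,-0.3545) and yaw 0.324, fits the blue rim in both views. Descending and gripping.

```bash
python3 -m jog '[[[0,0,0],0],[[0,2,0],0],[[0,4,0],0],[[0,6,0],0],[[0,7.5,0],0],[[0,8.5,0],0],[[0,8.8,0],0],[[0,8.8,0],0],[[0,8.8,0],0]]' 8.54
python3 - <<'E'
from h import *
go(.4415,-.3545,.012,.324+np.pi/2)
E
python3 -m jog '[[[0,0,0],0],[[0,0,0],0],[[0,0,0],0],[[0,0,0],0],[[0,0,0],0],[[0,0,0],0],[[0,0,0],0],[[0,0,0],0]]' 4 40
python3 -m jog '[[[0,-1,0],0],[[0,-2,0],0],[[0,-3,0],0],[[0,-5,0],0],[[0,-5,0],0]]'
python3 - <<'E'
from h import *
go(.4415,-.3545,.16,.324+np.pi/2)
s=snap('side'); save(s,'b2',(220,300,420,470),3)
E
```

```text
t: 3.37
tcp_pos: [0.4429, -0.3519, 0.0135]
tool_rot: [0.115, -0.697, 0.698, -0.116]
force: [0.6, 0.3, 1.0]
finger_gap: 0.998
shift cm [0.22 0.15 0.2 ] dist 0.3 jaw -1.242 q6 0.373 q1 -0.869 tcp [ 0.4429 -0.3519  0.0135] ydown [ 0.001 -0.002 -1.   ] F [0.6 0.3 1. ] gap 85.2 t 3.4
turn about tool y: 0.005 or -3.136
t: 4.03
tcp_pos: [0.443, -0.3523, 0.0136]
tool_rot: [0.115, -0.697, 0.699, -0.116]
force: [0.5, -0.2, 5.6]
finger_gap: 0.692
t: 4.45
tcp_pos: [0.4436, -0.3529, 0.0658]
tool_rot: [0.115, -0.696, 0.699, -0.117]
force: [0.7, -0.7, -1.0]
finger_gap: 0.693
shift cm [ 0.23 -9.42  0.14] dist 9.4 jaw -1.242 q6 0.373 q1 -0.869 tcp [ 0.4436 -0.3529  0.0658] ydown [ 0.004 -0.005 -1.   ] F [ 0.7 -0.7 -1. ] gap 59.2 t 4.5
turn about tool y: 0.005 or -3.137
```

View pics/b2.png

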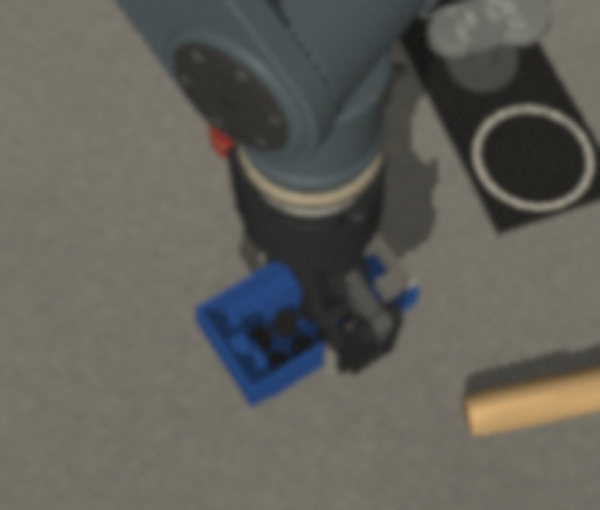

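Blue tray held (59 mm gap) at mid-rim and lifted clear. Raising it and computing the carry.

```bash
python3 -m jog '[[[0,-3,0],0],[[0,-6,0],0],[[0,-9.4,0],0],[[0,-9.4,0],0],[[0,-9.4,0],0]]'
python3 - <<'E'
from h import *
go(.435,.356,.16,.041)
E
```

```text
t: 4.92
tcp_pos: [0.4429, -0.3521, 0.1579]
tool_rot: [0.115, -0.696, 0.699, -0.116]
force: [0.1, 0.5, -1.8]
finger_gap: 0.698
shift cm [-22.12  -0.44 -67.27] dist 70.8 jaw -1.242 q6 0.373 q1 -0.869 tcp [ 0.4429 -0.3521  0.1579] ydown [ 0.003 -0.003 -1.   ] F [ 0.1  0.5 -1.8] gap 59.6 t 4.9
turn about tool y: -1.283 or 1.859
```

```bash
python3 -m jog '[[[-0.5,0,-2],-0.05],[[-1.5,0,-5],-0.1],[[-2.5,0,-8],-0.15],[[-4,0,-12],-0.2],[[-5.2,0,-15.8],-0.28],[[-6.5,0,-19.6],-0.36],[[-7.7,0,-23.4],-0.44],[[-9,0,-27.2],-0.52],[[-10.2,0,-31],-0.6],[[-11.4,0,-34.8],-0.68],[[-12.7,0,-38.6],-0.76],[[-14,0,-42.4],-0.84],[[-15.2,0,-46.2],-0.92],[[-16.4,0,-50],-1.0],[[-17.7,0,-53.8],-1.08],[[-19,0,-57.6],-1.16],[[-20.2,0,-61.4],-1.24],[[-21.2,0,-64.5],-1.283],[[-22,0,-66.8],-1.283],[[-22.1,0,-67.3],-1.283]]'
python3 -m jog '[[[0,0,0],0],[[0,0,0],0],[[0,0,0],0]]'
python3 - <<'E'
from h import *
go(.435,.356,.017,.041)
E
```

```text
t: 6.58
tcp_pos: [0.4329, 0.3605, 0.1543]
tool_rot: [0.511, -0.489, 0.488, -0.511]
force: [0.5, 0.0, -1.3]
finger_gap: 0.696
t: 6.83
tcp_pos: [0.4332, 0.3553, 0.1552]
tool_rot: [0.511, -0.49, 0.49, -0.509]
force: [0.7, -0.0, -0.7]
finger_gap: 0.696
shift cm [-0.09 13.82  0.22] dist 13.8 jaw 0.04 q6 0.448 q1 0.488 tcp [0.4332 0.3553 0.1552] ydown [-0.003 -0.002 -1.   ] F [ 0.7 -0.  -0.7] gap 59.4 t 6.8
turn about tool y: -0.001 or 3.141
```

```bash
python3 -m jog '[[[0,3,0.1],0],[[0,6,0.2],0],[[0,9,0.2],0],[[0,11,0.2],0],[[0,12.5,0.2],0],[[0,13.2,0.2],0],[[0,13.6,0.2],0],[[0,13.8,0.2],0],[[0,13.8,0.2],0],[[0,13.8,0.2],0]]'
python3 -m jog '[[[0,0,0],0],[[0,0,0],0],[[0,0,0],0],[[0,0,0],0],[[0,0,0],0]]' 8.54
python3 -m jog '[[[0,-2,0],0],[[0,-5,0],0],[[0,-9,0],0],[[0,-13,0],0],[[0,-14,0],0],[[0,-14,0],0]]'
python3 - <<'E'
from h import *
go(.4412,.1744,.16,.128+np.pi/2)
E
```

```text
t: 7.67
tcp_pos: [0.4367, 0.3571, 0.0193]
tool_rot: [-0.509, 0.49, -0.49, 0.511]
force: [0.2, -0.1, -1.4]
finger_gap: 0.697
t: 8.08
tcp_pos: [0.4362, 0.3572, 0.0186]
tool_rot: [-0.51, 0.49, -0.49, 0.51]
force: [0.2, 0.2, -0.4]
finger_gap: 1.001
t: 8.58
tcp_pos: [0.4382, 0.3584, 0.1622]
tool_rot: [-0.507, 0.489, -0.491, 0.513]
force: [-0.5, 0.8, -1.8]
finger_gap: 1.001
shift cm [18.4   0.14 -0.46] dist 18.4 jaw 0.041 q6 0.447 q1 0.488 tcp [0.4382 0.3584 0.1622] ydown [ 0.008  0.004 -1.   ] F [-0.5  0.8 -1.8] gap 85.4 t 8.6
turn about tool y: 1.484 or -1.658
```

```bash
python3 -m jog '[[[1.5,0,0],-0.12],[[3,0,0],-0.24],[[4.5,0,0],-0.36],[[6,0,0],-0.48],[[7.5,0,0],-0.6],[[9,0,0],-0.72],[[10.5,0,0],-0.84],[[12,0,0],-0.96],[[13.5,0,-0.1],-1.08],[[15,0,-0.2],-1.2],[[16.5,0,-0.3],-1.32],[[18,0,-0.4],-1.44],[[18.3,0,-0.5],-1.56],[[18.3,0,-0.5],-1.658],[[18.3,0,-0.5],-1.658],[[18.3,0,-0.5],-1.658]]'
python3 - <<'E'
from h import *
go(.4412,.1744,.012,.128+np.pi/2)
s=snap('top'); w=snap('side')
r=(170,260,250,330); m=mask(s,'blue',r)
print('blue',m.sum(),rect(s,m,.047)); wm=mask(s,'green',r); print('mat',rect(s,wm,.003))
cv2.imwrite('pics/p1.png',np.hstack([cv2.resize(s['frame'][255:335,165:265],(400,320),interpolation=2),cv2.resize(w['frame'][150:250,210:330],(384,320),interpolation=2)])[...,::-1])
E
```

```text
t: 9.92
tcp_pos: [0.4375, 0.1738, 0.157]
tool_rot: [0.706, 0.043, -0.045, -0.706]
force: [-0.6, 0.7, -0.1]
finger_gap: 1.0
shift cm [ 0.42 14.5   0.02] dist 14.5 jaw 1.696 q6 -1.556 q1 0.14 tcp [0.4375 0.1738 0.157 ] ydown [-0.003 -0.    -1.   ] F [-0.6  0.7 -0.1] gap 85.4 t 9.9
turn about tool y: -0.003 or 3.139
blue 583 (array([0.43486636, 0.36244739]), array([91.00959015, 62.20967865]), np.float64(-1.5297189603215118))
mat (array([0.40178769, 0.37327322]), array([89.36148834, 10.85572243]), np.float64(-1.524134686022644))
```

View pics/p1.png

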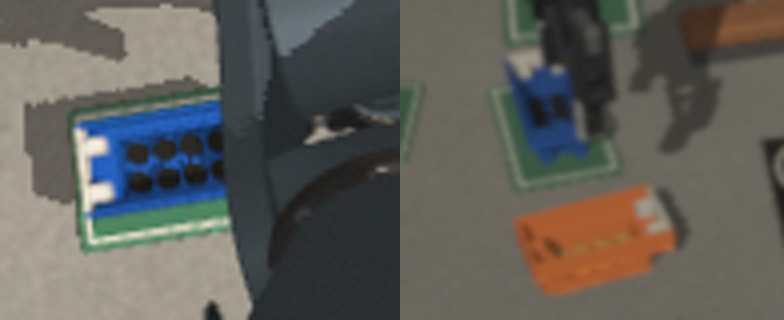

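Blue sits flat on the mat with its white end left, (85,165) in the left panel, and the long sides parallel to the outline. Now gripping the orange tray.

```bash
python3 -m jog '[[[0.1,3,0],0],[[0.2,6,0],0],[[0.3,9,0],0],[[0.3,11,0],0],[[0.3,13,0],0],[[0.3,14,0],0],[[0.3,14.4,0],0],[[0.3,14.4,0],0],[[0.3,14.4,0],0]]'
python3 - <<'E'
from h import *
go(.4412,.1744,.012,.128+np.pi/2)
E
python3 -m jog '[[[0,0,0],0],[[0,0,0],0],[[0,0,0],0],[[0,0,0],0],[[0,0,0],0],[[0,0,0],0],[[0,0,0],0],[[0,0,0],0]]' 4 40
python3 -m jog '[[[0,-1,0],0],[[0,-3,0],0],[[0,-6,0],0],[[0,-10,0],0],[[0,-13,0],0],[[0,-15,0],0],[[0,-15,0],0],[[0,-15,0],0]]'
python3 - <<'E'
from h import *
go(.435,.2,.165,.041)
E
```

```text
t: 10.77
tcp_pos: [0.4418, 0.1745, 0.0147]
tool_rot: [-0.706, -0.046, 0.045, 0.706]
force: [0.0, -0.8, 0.2]
finger_gap: 1.003
shift cm [-0.07  0.27 -0.  ] dist 0.3 jaw 1.699 q6 -1.559 q1 0.14 tcp [0.4418 0.1745 0.0147] ydown [ 0.001  0.    -1.   ] F [ 0.  -0.8  0.2] gap 85.7 t 10.8
turn about tool y: 0.0 or -3.141
t: 11.43
tcp_pos: [0.4423, 0.1745, 0.0155]
tool_rot: [-0.706, -0.046, 0.044, 0.706]
force: [-1.0, 0.5, 6.3]
finger_gap: 0.692
t: 12.1
tcp_pos: [0.4418, 0.1745, 0.1657]
tool_rot: [-0.706, -0.046, 0.044, 0.706]
force: [-0.9, -0.3, -1.8]
finger_gap: 0.691
shift cm [-0.35  0.07  2.62] dist 2.6 jaw 1.699 q6 -1.559 q1 0.14 tcp [0.4418 0.1745 0.1657] ydown [ 0.003  0.    -1.   ] F [-0.9 -0.3 -1.8] gap 59.0 t 12.1
turn about tool y: -1.484 or 1.658
```

```bash
python3 -m jog '[[[0,0,-1],0.12],[[0,0,-2],0.24],[[0,0,-3],0.36],[[0,0,-4],0.48],[[0,0,-5],0.6],[[0,0,-6],0.72],[[0,0,-7],0.84],[[0,0,-8],0.96],[[0,0,-9],1.08],[[0,0,-10],1.2],[[0,0,-11],1.32],[[0,0,-12],1.44],[[0,0,-12],1.56],[[0,0,-12],1.658],[[0,0,-12],1.658],[[0,0,-12],1.658]]'
python3 - <<'E'
from h import *
s=snap('top'); w=snap('side')
r=(170,260,250,330); m=mask(s,'blue',r)|mask(s,'white',r); print('all incl outline')
b=mask(s,'blue',r); print('blue',b.sum(),rect(s,b,.047)); print('mat',rect(s,mask(s,'green',r)|b,.003))
cv2.imwrite('pics/p2.png',np.hstack([cv2.resize(s['frame'][255:335,165:265],(400,320),interpolation=2),cv2.resize(w['frame'][150:310,210:370],(384,384),interpolation=2)[:320]])[...,::-1])
go(.435,.356,.16,.041)
E
```

```text
t: 13.43
tcp_pos: [0.4556, 0.0554, 0.163]
tool_rot: [0.511, -0.49, 0.488, -0.51]
force: [-0.0, 1.3, -2.7]
finger_gap: 0.698
all incl outline
blue 795 (array([0.43529846, 0.35193445]), array([112.05319977,  62.20967865]), np.float64(-1.5297189603215118))
mat (array([0.43509634, 0.35446222]), array([129.95446777,  76.24008942]), np.float64(-1.5295391178853366))
shift cm [-30.11   0.36  -0.81] dist 30.1 jaw 0.043 q6 -0.166 q1 -0.123 tcp [0.4561 0.0555 0.1635] ydown [-0.002  0.    -1.   ] F [ 0.6 -0.8 -1.1] gap 59.0 t 13.5
turn about tool y: 0.002 or -3.139
```

View pics/p2.png

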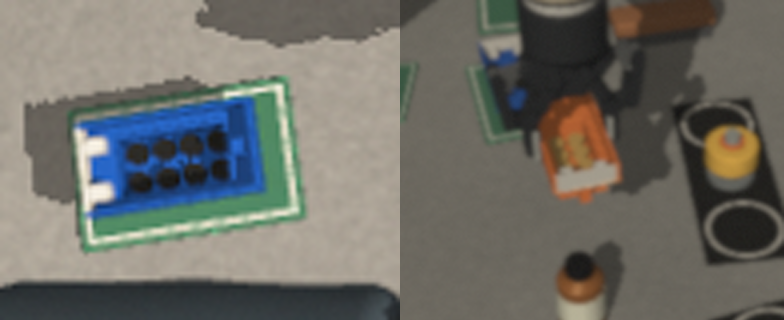

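Blue is centred on the mat within 2 mm, whole outline visible; orange's white end points right (toward -y), opposite to blue's. Moving over and stacking.

```bash
python3 -m jog '[[[-2,0,0],0],[[-5,0,0],0],[[-8,0,0],0],[[-11,0,-0.2],0],[[-14,0,-0.4],0],[[-17,0,-0.5],0],[[-20,0,-0.6],0],[[-23,0,-0.7],0],[[-26,0,-0.8],0],[[-28,0,-0.8],0],[[-29.3,0,-0.8],0],[[-29.8,0,-0.8],0],[[-29.8,0,-0.8],0],[[-29.8,0,-0.8],0],[[-29.8,0,-0.8],0]]'
python3 - <<'E'
from h import *
go(.436,.353,.08,.041)
E
```

```text
t: 14.78
tcp_pos: [0.4365, 0.3515, 0.1641]
tool_rot: [0.51, -0.49, 0.49, -0.509]
force: [0.2, -0.1, -2.3]
finger_gap: 0.694
shift cm [-0.16  8.41 -0.04] dist 8.4 jaw 0.04 q6 0.439 q1 0.479 tcp [0.4365 0.3515 0.1641] ydown [-0.001 -0.001 -1.   ] F [ 0.2 -0.1 -2.3] gap 59.3 t 14.8
turn about tool y: -0.001 or 3.141
```

```bash
python3 -m jog '[[[-0.1,2,0],0],[[-0.1,4,0],0],[[-0.1,6,0],0],[[-0.1,7.5,0],0],[[-0.1,8.3,0],0],[[-0.1,8.3,0],0],[[-0.1,8.3,0],0],[[-0.1,8.3,0],0]]'
python3 - <<'E'
from h import *
go(.436,.353,.0585,.041)
E
python3 -m jog '[[[0,0.5,0],0],[[0,1,0],0],[[0,1.4,0],0],[[0,1.8,0],0],[[0,2,0],0],[[0,2,0],0],[[0,2,0],0]]'
python3 - <<'E'
from h import *
go(.436,.353,.0585,.041)
E
```

```text
t: 15.45
tcp_pos: [0.4375, 0.3538, 0.0822]
tool_rot: [-0.509, 0.49, -0.49, 0.511]
force: [0.3, 0.5, -1.1]
finger_gap: 0.694
shift cm [ 0.07  2.37 -0.15] dist 2.4 jaw 0.04 q6 0.441 q1 0.481 tcp [0.4375 0.3538 0.0822] ydown [ 0.002  0.001 -1.   ] F [ 0.3  0.5 -1.1] gap 59.3 t 15.4
turn about tool y: -0.001 or 3.141
t: 16.03
tcp_pos: [0.4365, 0.3538, 0.0611]
tool_rot: [0.51, -0.49, 0.49, -0.51]
force: [-0.8, 0.6, -2.3]
finger_gap: 0.698
shift cm [ 0.07  0.26 -0.05] dist 0.3 jaw 0.041 q6 0.441 q1 0.482 tcp [0.4365 0.3538 0.0611] ydown [-0. -0. -1.] F [-0.8  0.6 -2.3] gap 59.6 t 16.0
turn about tool y: 0.0 or -3.142
```

```bash
python3 -m jog '[[[0,0.1,0],0],[[0,0.2,0],0],[[0,0.3,0],0],[[0,0.3,0],0],[[0,0.3,0],0]]'
python3 -m jog '[[[0,0,0],0],[[0,0,0],0],[[0,0,0],0],[[0,0,0],0],[[0,0,0],0]]' 8.54
python3 -m jog '[[[0,-1,0],0],[[0,-3,0],0],[[0,-7,0],0],[[0,-10,0],0],[[0,-10,0],0],[[0,-10,0],0]]'
python3 - <<'E'
from h import *
go(.44,.02,.18,.041)
E
```

```text
t: 16.45
tcp_pos: [0.4366, 0.3538, 0.0583]
tool_rot: [0.51, -0.49, 0.49, -0.51]
force: [0.0, 0.6, -1.5]
finger_gap: 0.696
t: 16.87
tcp_pos: [0.4367, 0.3538, 0.0585]
tool_rot: [-0.51, 0.49, -0.49, 0.51]
force: [-0.2, -0.5, -0.1]
finger_gap: 1.0
t: 17.37
tcp_pos: [0.4379, 0.3545, 0.161]
tool_rot: [-0.508, 0.489, -0.49, 0.512]
force: [0.4, 0.1, -0.8]
finger_gap: 0.998
shift cm [33.43 -1.98 -1.15] dist 33.5 jaw 0.041 q6 0.441 q1 0.482 tcp [0.4379 0.3545 0.161 ] ydown [ 0.005  0.003 -1.   ] F [ 0.4  0.1 -0.8] gap 85.2 t 17.4
turn about tool y: 0.0 or -3.141
```

```bash
python3 -m jog '[[[3,-0.5,0],0],[[7,-1,0],0],[[11,-1.5,-0.2],0],[[15,-2,-0.4],0],[[19,-2,-0.6],0],[[23,-2,-0.8],0],[[27,-2,-0.9],0],[[30.5,-2,-1],0],[[33,-2,-1],0],[[35,-2,-1],0],[[36,-2,-1],0],[[36,-2,-1],0],[[36,-2,-1],0],[[36,-2,-1],0]]'
python3 - <<'E'
from h import *
go(.4433,-.0061,.025,.094)
s=snap('top'); w=snap('side')
r=(165,255,265,335); m=mask(s,'orange',r); print('orange',m.sum(),rect(s,m,.086))
cv2.imwrite('pics/p3.png',np.hstack([cv2.resize(s['frame'][255:335,165:265],(400,320),interpolation=2),cv2.resize(w['frame'][150:310,210:370],(384,384),interpolation=2)[:320]])[...,::-1])
print(proj(s,[.4433,-.0061,.088]),proj(w,[[.4433,-.0061,.088],[.4433,-.0061,.0]]))
import pickle; w0=pickle.load(open('side0.pkl','rb')); m=mask(w0,'dark',(272,252,300,270)); P=pts(m); print('cap side',P.mean(0), P.min(0),P.max(0))
E
```

```text
t: 18.53
tcp_pos: [0.4407, -0.0052, 0.1779]
tool_rot: [0.511, -0.49, 0.489, -0.51]
force: [0.4, -0.3, 1.0]
finger_gap: 1.003
shift cm [ 0.11 15.29  0.28] dist 15.3 jaw 0.042 q6 -0.309 q1 -0.267 tcp [ 0.4407 -0.0052  0.1779] ydown [-0.002  0.001 -1.   ] F [ 0.4 -0.3  1. ] gap 85.6 t 18.5
turn about tool y: -0.052 or 3.089
orange 1055 (array([0.43544135, 0.35372253]), array([115.04180145,  62.22839737]), np.float64(-1.5247227536032255))
[[347.89450606 271.07038077]] [[282.45965311 257.56158599]
 [284.42820972 283.29411162]]
cap side [289.84528302 260.0490566 ] [278. 252.] [299. 269.]
```

View pics/p3.png

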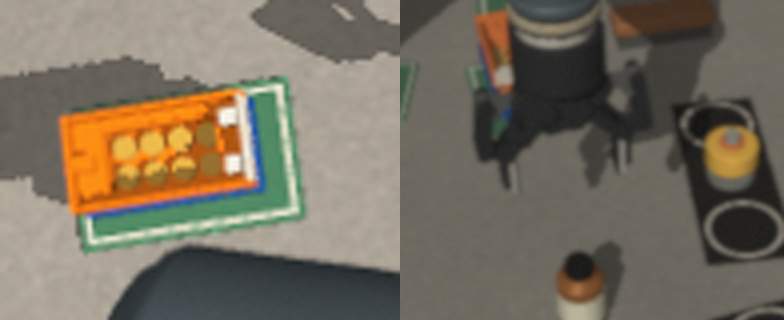

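Stack: orange sits square over blue, white ends at opposite ends (blue left, orange right at (240,125) in the panel); its rim at z=0.086 is centred at (0.4354,0.3537). Now the bottle.

```bash
python3 -m jog '[[[0.1,2,0.2],-0.05],[[0.2,5,0.2],-0.05],[[0.2,8,0.2],-0.05],[[0.2,11,0.2],-0.05],[[0.2,13,0.2],-0.05],[[0.2,14.5,0.2],-0.05],[[0.2,15.2,0.2],-0.05],[[0.2,15.2,0.2],-0.05],[[0.2,15.2,0.2],-0.05]]'
python3 - <<'E'
from h import *
go(.4433,-.0061,.025,.094)
s=snap('side'); save(s,'bt',(220,190,360,310),4)
E
```

```text
t: 19.38
tcp_pos: [0.4436, -0.0077, 0.0264]
tool_rot: [0.523, -0.477, 0.476, -0.522]
force: [0.1, -1.2, 0.3]
finger_gap: 0.998
shift cm [-0.16  0.14 -0.01] dist 0.2 jaw 0.092 q6 -0.362 q1 -0.27 tcp [ 0.4436 -0.0077  0.0264] ydown [-0.  0. -1.] F [ 0.1 -1.2  0.3] gap 85.2 t 19.4
turn about tool y: -0.002 or 3.14
```

View pics/bt.png

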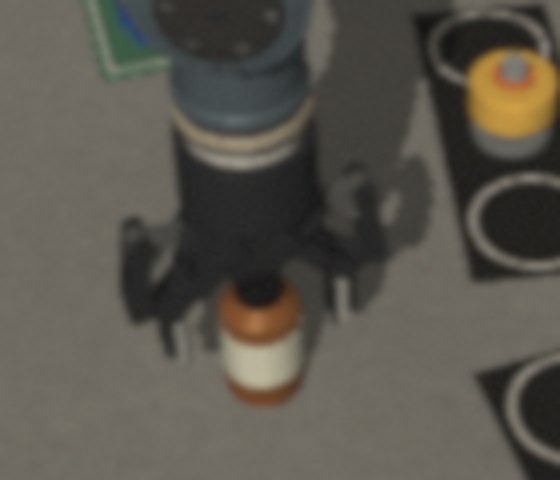

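Run:
```python
from h import *
s=snap('side')
f=lambda P:((proj(s,P)-[220,190])*4).round(0).tolist()
u=np.array([-.17,-.97])/np.linalg.norm([.17,.97])*.023
for c in [(.4433,-.0061),(.4433,-.012)]: print('front base',f([c[0]+u[0],c[1]+u[1],0]),'cap',f([*c,.088]))
print('tips',f([[.4436-.043,-.0077-.004,.04],[.4436+.043,-.0077+.004,.04]]))
```

```text
front base [[259.0, 404.0]] cap [[250.0, 270.0]]
front base [[261.0, 411.0]] cap [[252.0, 278.0]]
tips [[182.0, 349.0], [327.0, 311.0]]
```

The fingers straddle the bottle and predicted pixels agree within about 4 mm. Closing.

```bash
python3 -m jog '[[[0,0,0],0],[[0,0,0],0],[[0,0,0],0],[[0,0,0],0],[[0,0,0],0],[[0,0,0],0],[[0,0,0],0],[[0,0,0],0],[[0,0,0],0]]' 3 30
python3 -m jog '[[[0,-1,0],0],[[0,-3,0],0],[[0,-6,0],0],[[0,-9,0],0],[[0,-11,0],0],[[0,-11,0],0],[[0,-11,0],0]]'
python3 - <<'E'
from h import *
go(.6130,-.0755,.137,.094)
s=snap('side'); save(s,'bt2',(220,190,360,310),4)
E
```

```text
t: 20.23
tcp_pos: [0.444, -0.0084, 0.027]
tool_rot: [-0.522, 0.476, -0.477, 0.522]
force: [0.2, 0.3, 6.5]
finger_gap: 0.527
t: 20.82
tcp_pos: [0.4438, -0.0084, 0.137]
tool_rot: [-0.522, 0.476, -0.478, 0.523]
force: [-0.1, -0.1, -2.1]
finger_gap: 0.529
shift cm [ 8.22  0.05 16.24] dist 18.2 jaw 0.091 q6 -0.363 q1 -0.272 tcp [ 0.4438 -0.0084  0.137 ] ydown [ 0.002 -0.001 -1.   ] F [-0.1 -0.1 -2.1] gap 45.1 t 20.8
turn about tool y: -0.003 or 3.139
```

View pics/bt2.png

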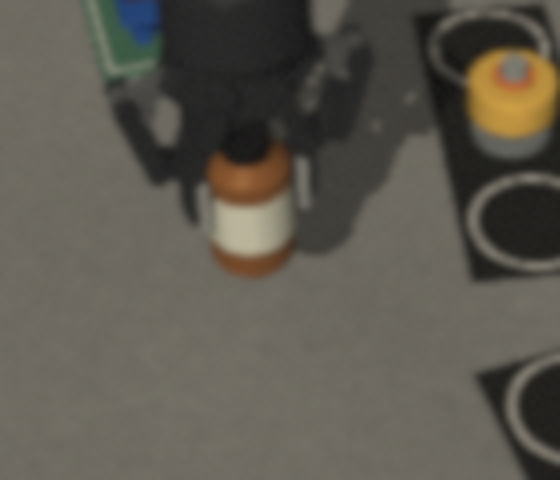

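Bottle is held upright and lifted. Carrying it to the ring.

```bash
python3 -m jog '[[[0.8,0,1.6],0],[[2,0,4],0],[[3.3,0,6.6],0],[[4.7,0,9.3],0],[[6,0,12],0],[[7.2,0,14.3],0],[[8,0,15.7],0],[[8.2,0,16.2],0],[[8.2,0,16.2],0],[[8.2,0,16.2],0]]'
python3 - <<'E'
from h import *
go(.6130,-.0755,.031,.094)
E
```

```text
t: 21.7
tcp_pos: [0.61, -0.0744, 0.1343]
tool_rot: [0.523, -0.479, 0.475, -0.521]
force: [-0.1, 1.5, -1.1]
finger_gap: 0.526
shift cm [ 0.16 10.32  0.34] dist 10.3 jaw 0.091 q6 -0.394 q1 -0.303 tcp [ 0.61   -0.0744  0.1343] ydown [-0.005  0.002 -1.   ] F [-0.1  1.5 -1.1] gap 44.9 t 21.7
turn about tool y: -0.003 or 3.139
```

```bash
python3 -m jog '[[[0,2,0],0],[[0,4.5,0],0],[[0,7,0],0],[[0,8.5,0],0],[[0,9.5,0],0],[[0,10,0],0],[[0,10.2,0],0],[[0,10.2,0],0],[[0,10.2,0],0]]'
python3 - <<'E'
from h import *
go(.6130,-.0755,.031,.094)
s=snap('top'); save(s,'bt3',(325,170,455,250),5)
w=snap('side'); save(w,'bt4',(320,250,450,350),5)
E
```

```text
t: 22.45
tcp_pos: [0.6128, -0.0753, 0.0353]
tool_rot: [-0.522, 0.476, -0.477, 0.523]
force: [0.2, -0.8, -1.7]
finger_gap: 0.528
shift cm [0.02 0.43 0.02] dist 0.4 jaw 0.091 q6 -0.394 q1 -0.303 tcp [ 0.6128 -0.0753  0.0353] ydown [ 0.002 -0.001 -1.   ] F [ 0.2 -0.8 -1.7] gap 45.1 t 22.4
turn about tool y: -0.003 or 3.139
```

View pics/bt4.png

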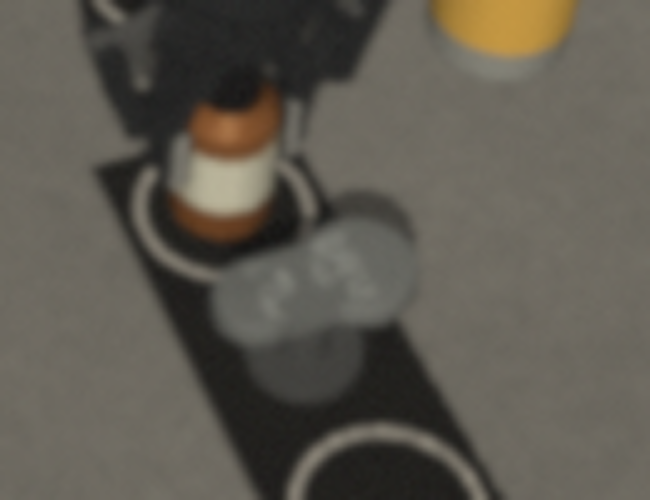

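Bottle base (220,215) in the crop sits centrally in the ring (centre about (225,210)). Lowering and releasing.

```bash
python3 -m jog '[[[0,0.2,0],0],[[0,0.4,0],0],[[0,0.45,0],0],[[0,0.45,0],0],[[0,0.45,0],0]]'
python3 -m jog '[[[0,0,0],0],[[0,0,0],0],[[0,0,0],0],[[0,0,0],0],[[0,0,0],0],[[0,0,0],0]]' 8.54
python3 -m jog '[[[0,-1,0],0],[[0,-3,0],0],[[0,-6,0],0],[[0,-10,0],0],[[0,-14,0],0],[[0,-15,0],0],[[0,-15,0],0],[[0,-15,0],0]]'
python3 - <<'E'
from h import *
go(.4413,-.1745,.1,-.127)
E
```

```text
t: 22.97
tcp_pos: [0.6124, -0.0753, 0.0301]
tool_rot: [-0.522, 0.477, -0.477, 0.522]
force: [0.6, -0.6, 0.8]
finger_gap: 0.53
t: 23.47
tcp_pos: [0.6122, -0.0752, 0.0298]
tool_rot: [0.522, -0.477, 0.477, -0.522]
force: [0.1, -0.1, -0.6]
finger_gap: 1.006
t: 24.13
tcp_pos: [0.6122, -0.0752, 0.1807]
tool_rot: [-0.522, 0.476, -0.477, 0.522]
force: [0.7, -0.0, -0.5]
finger_gap: 0.998
shift cm [  8.33   8.05 -17.93] dist 21.3 jaw 0.091 q6 -0.394 q1 -0.303 tcp [ 0.6122 -0.0752  0.1807] ydown [ 0.001 -0.    -1.   ] F [ 0.7 -0.  -0.5] gap 85.2 t 24.1
turn about tool y: 0.218 or -2.924
```

```bash
python3 -m jog '[[[0.8,0,-1.8],0.05],[[2,0,-4.5],0.1],[[3.5,0,-7.5],0.15],[[5,0,-10.7],0.2],[[6.5,0,-14],0.218],[[7.7,1,-16.6],0.218],[[8.3,3,-17.9],0.218],[[8.3,6,-17.9],0.218],[[8.3,8,-17.9],0.218],[[8.3,8,-17.9],0.218],[[8.3,8,-17.9],0.218]]'
python3 - <<'E'
from h import *
go(.4413,-.1745,.003,-.127)
E
```

```text
t: 25.05
tcp_pos: [0.4396, -0.173, 0.0978]
tool_rot: [-0.468, 0.533, -0.529, 0.467]
force: [0.4, 0.8, 0.5]
finger_gap: 1.0
shift cm [0.16 9.48 0.24] dist 9.5 jaw -0.127 q6 -0.485 q1 -0.612 tcp [ 0.4396 -0.173   0.0978] ydown [-0.005  0.004 -1.   ] F [0.4 0.8 0.5] gap 85.4 t 25.1
turn about tool y: -0.0 or 3.141
```

```bash
python3 -m jog '[[[0,2,0],0],[[0,4,0],0],[[0,6,0],0],[[0,7.5,0],0],[[0,8.5,0],0],[[0,9,0],0],[[0,9.3,0],0],[[0,9.3,0],0],[[0,9.3,0],0]]' 8.54
python3 - <<'E'
from h import *
go(.4413,-.1745,.003,-.127)
s=snap('side'); save(s,'t1',(250,290,350,370),5)
E
```

```text
t: 25.8
tcp_pos: [0.4419, -0.1743, 0.0074]
tool_rot: [0.467, -0.53, 0.531, -0.467]
force: [-0.4, -0.3, 0.5]
finger_gap: 1.003
shift cm [ 0.03  0.44 -0.06] dist 0.4 jaw -0.127 q6 -0.485 q1 -0.612 tcp [ 0.4419 -0.1743  0.0074] ydown [ 0.001 -0.001 -1.   ] F [-0.4 -0.3  0.5] gap 85.6 t 25.8
turn about tool y: 0.0 or -3.141
```

View pics/t1.png

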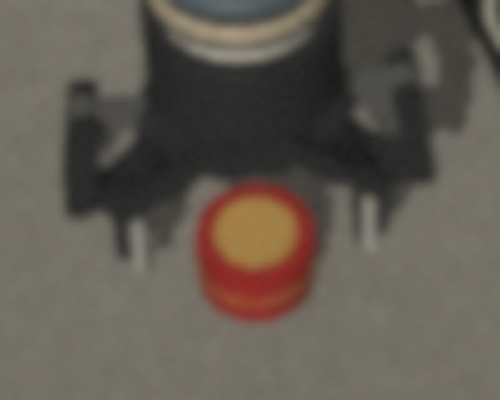

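Fingers straddle the tin (255,250 in crop), tips still above the bench. Lowering 5 mm and gripping.

```bash
python3 -m jog '[[[0,0.2,0],0],[[0,0.4,0],0],[[0,0.5,0],0],[[0,0.5,0],0]]'
python3 -m jog '[[[0,0,0],0],[[0,0,0],0],[[0,0,0],0],[[0,0,0],0],[[0,0,0],0],[[0,0,0],0],[[0,0,0],0],[[0,0,0],0],[[0,0,0],0]]' 3.5 30
python3 -m jog '[[[0,-1,0],0],[[0,-3,0],0],[[0,-6,0],0],[[0,-9,0],0],[[0,-12,0],0],[[0,-14,0],0],[[0,-14,0],0],[[0,-14,0],0]]'
python3 - <<'E'
from h import *
go(.632,.074,.145,-.127)
E
```

```text
t: 26.18
tcp_pos: [0.4415, -0.1741, 0.0018]
tool_rot: [-0.467, 0.531, -0.531, 0.467]
force: [0.8, -0.3, 0.2]
finger_gap: 1.001
t: 26.93
tcp_pos: [0.4416, -0.1742, 0.002]
tool_rot: [0.467, -0.531, 0.531, -0.467]
force: [-1.2, 0.2, 5.2]
finger_gap: 0.578
t: 27.6
tcp_pos: [0.4418, -0.1743, 0.1429]
tool_rot: [0.467, -0.53, 0.532, -0.468]
force: [0.9, -0.5, -1.4]
finger_gap: 0.58
shift cm [-27.03  -0.21  15.73] dist 31.3 jaw -0.127 q6 -0.485 q1 -0.612 tcp [ 0.4418 -0.1743  0.1429] ydown [ 0.002 -0.001 -1.   ] F [ 0.9 -0.5 -1.4] gap 49.5 t 27.6
turn about tool y: 0.0 or -3.141
```

```bash
python3 -m jog '[[[-1.5,0,0.9],0],[[-4,0,2.3],0],[[-7,0,4],0],[[-10,0,5.8],0],[[-13,0,7.6],0],[[-16,0,9.3],0],[[-19,0,11],0],[[-22,0,12.8],0],[[-24.5,0,14.3],0],[[-26.3,0,15.3],0],[[-27,0,15.7],0],[[-27,0,15.7],0],[[-27,0,15.7],0],[[-27,0,15.7],0]]'
python3 - <<'E'
from h import *
go(.632,.074,.006,-.127)
E
```

```text
t: 28.77
tcp_pos: [0.6298, 0.0727, 0.1407]
tool_rot: [-0.468, 0.532, -0.53, 0.466]
force: [0.7, -0.0, -1.8]
finger_gap: 0.574
shift cm [-0.17 13.47  0.25] dist 13.5 jaw -0.128 q6 0.067 q1 -0.061 tcp [0.6298 0.0727 0.1407] ydown [-0.003 -0.    -1.   ] F [ 0.7 -0.  -1.8] gap 49.0 t 28.8
turn about tool y: -0.001 or 3.141
```

```bash
python3 -m jog '[[[0,3,0],0],[[0,6,0],0],[[0,9,0],0],[[0,11,0],0],[[0,12.3,0],0],[[0,13,0],0],[[0,13.3,0],0],[[0,13.3,0],0],[[0,13.3,0],0]]'
python3 - <<'E'
from h import *
go(.632,.074,.006,-.127)
s=snap('side'); save(s,'t2',(310,180,400,270),5)
E
```

```text
t: 29.52
tcp_pos: [0.6324, 0.0735, 0.01]
tool_rot: [0.467, -0.53, 0.531, -0.468]
force: [0.2, 0.4, -0.5]
finger_gap: 0.576
shift cm [-0.04  0.4  -0.04] dist 0.4 jaw -0.127 q6 0.068 q1 -0.059 tcp [0.6324 0.0735 0.01  ] ydown [ 0.002 -0.    -1.   ] F [ 0.2  0.4 -0.5] gap 49.2 t 29.5
turn about tool y: -0.0 or 3.141
```

View pics/t2.png

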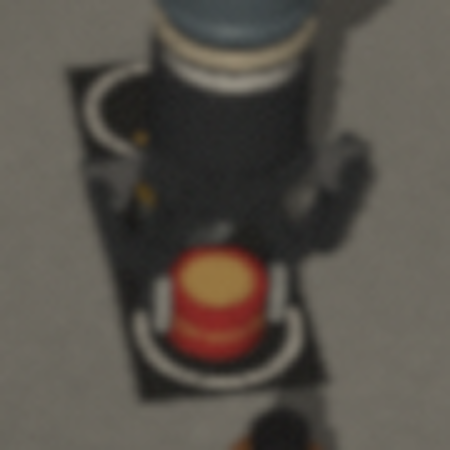

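Tin (218,325 in the crop) is centred between the ring's sides at 135 and 302. The gripper's body may hide the wheel but the force reads zero. Lowering and releasing.

```bash
python3 -m jog '[[[0,0.2,0],0],[[0,0.4,0],0],[[0,0.45,0],0],[[0,0.45,0],0],[[0,0.45,0],0]]'
python3 -m jog '[[[0,0,0],0],[[0,0,0],0],[[0,0,0],0],[[0,0,0],0],[[0,0,0],0],[[0,0,0],0]]' 8.54
python3 -m jog '[[[0,-1,0],0],[[0,-3,0],0],[[0,-6,0],0],[[0,-10,0],0],[[0,-14,0],0],[[0,-17,0],0],[[0,-18,0],0],[[0,-18,0],0]]'
python3 - <<'E'
from h import *
go(.41,-.25,.25)
E
```

```text
t: 29.98
tcp_pos: [0.6319, 0.0739, 0.0051]
tool_rot: [0.467, -0.53, 0.531, -0.468]
force: [0.2, 0.4, 4.7]
finger_gap: 0.577
t: 30.48
tcp_pos: [0.6313, 0.0738, 0.0041]
tool_rot: [-0.467, 0.531, -0.531, 0.467]
force: [-0.6, 0.2, 0.1]
finger_gap: 0.999
t: 31.15
tcp_pos: [0.6337, 0.0738, 0.1889]
tool_rot: [0.465, -0.529, 0.533, -0.469]
force: [0.3, -0.4, 0.3]
finger_gap: 1.001
shift cm [ 34.94  -6.29 -18.04] dist 39.8 jaw -0.127 q6 0.068 q1 -0.059 tcp [0.6337 0.0738 0.1889] ydown [ 0.009 -0.001 -1.   ] F [ 0.3 -0.4  0.3] gap 85.4 t 31.1
```

```bash
python3 -m jog '[[[2,-3,-1],0],[[5,-6,-2.5],0],[[8,-6,-4],0],[[11,-6,-5.5],0],[[14,-6,-7],0],[[17,-6,-8.5],0],[[20,-6,-10],0],[[23,-6,-11.8],0],[[26,-6,-13.4],0],[[29,-6,-15],0],[[32,-6,-16.6],0],[[34,-6,-17.6],0],[[35,-6,-18],0],[[35,-6,-18],0],[[35,-6,-18],0]]'
python3 - <<'E'
from h import *
s=snap('top'); w=snap('side')
r=(165,255,265,335); print('orange',rect(s,mask(s,'orange',r),.086))
m=mask(s,'red',(290,195,325,228)); P=pts(m); c=cast(s,[(P.min(0)+P.max(0))/2],.031)[0,:2]; print('tin',c)
def fr(p,o,a): d=np.array(p)-o; return (np.array([[np.cos(a),np.sin(a)],[-np.sin(a),np.cos(a)]])@d).round(4)
print(' in wheel frame',fr(c,[.6419,.16],-.127))
m=mask(s,'dark',(335,175,392,235)); am=mask(s,'amber',(335,180,385,235)); P=pts(am); print('amber',P.min(0),P.max(0)); q=(P.min(0)+P.max(0))/2; c=cast(s,[q],.06)[0,:2]; print('bottle',c,fr(c,[.6217,-.1598],.094))
R=lambda a:np.array([[np.cos(a),-np.sin(a)],[np.sin(a),np.cos(a)]])
im=w['frame'][...,::-1].copy()
cv2.imwrite('pics/f.png',np.hstack([cv2.resize(s['frame'][140:320,165:465],(0,0),fx=1.6,fy=1.6,interpolation=2)[...,::-1],cv2.resize(im[150:330,230:430],(320,288),interpolation=2)]))
go(.4,-.25,.25)
E
```

```text
t: 32.4
tcp_pos: [0.4083, -0.2499, 0.2434]
tool_rot: [-0.467, 0.532, -0.53, 0.467]
force: [-0.1, 0.9, 0.5]
finger_gap: 0.997
orange (array([0.43544135, 0.35372253]), array([115.04180145,  62.22839737]), np.float64(-1.5247227536032255))
tin [0.62813685 0.07356627]
 in wheel frame [-0.0027 -0.0875]
amber [354. 197.] [373. 220.]
bottle [ 0.60437505 -0.07192733] [-0.009   0.0891]
shift cm [ 0.19 -0.62 -0.87] dist 1.1 jaw -0.126 q6 -0.656 q1 -0.782 tcp [ 0.4089 -0.2492  0.2438] ydown [-0.001  0.002 -1.   ] F [-0.1 -0.4  0.4] gap 85.5 t 32.5
```

View pics/f.png

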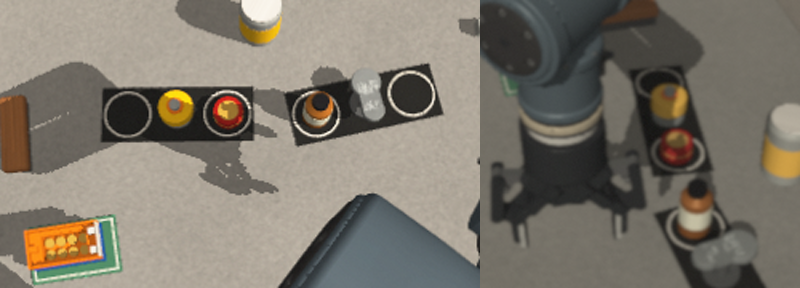

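Tin is inside the right ring of the wheel and the bottle inside the left ring of the last, both upright; stack unchanged. The bottle figure is biased by its visible side, so I'll use the cap, and move the arm for a side view of the stack height.

```bash
python3 -m jog '[[[-2,0,1],0],[[-5,0,2.5],0],[[-8,0,4],0],[[-11,0,5.7],0],[[-14,0,7.3],0],[[-17,0,9],0],[[-20,0,10.7],0],[[-23,0,12.5],0],[[-26,0,14.3],0],[[-29,0,16],0],[[-31,0,17.5],0],[[-32,0,18],0],[[-32,0,18],0],[[-32,0,18],0]]'
python3 - <<'E'
from h import *
import pickle
s0=pickle.load(open('top0.pkl','rb'))
def fr(p,o,a): d=np.array(p)-o; return (np.array([[np.cos(a),np.sin(a)],[-np.sin(a),np.cos(a)]])@d).round(4)
s=snap('top'); m=cv2.bitwise_and(mask(s,'dark',(355,194,376,216)),1); w=snap('side')
c=cast(s,[(365,205)],.091)[0,:2]; print('bottle cap',c,fr(c,[.6217,-.1598],.094))
u=np.array([np.cos(-1.5295),np.sin(-1.5295)]);v=np.array([-u[1],u[0]]);C=np.array([.4354,.3537])
im=w['frame'][...,::-1].copy(); ims=[]
for z in(.086,.075):
    X=[np.r_[C+a*.057*u+b*.03*v,z] for a,b in((1,1),(1,-1),(-1,-1),(-1,1))]; print(z,proj(w,X).round(1).tolist())
m=mask(w,'orange',(225,140,310,230)); h=cv2.convexHull(pts(m).astype(np.int32)); print('orange side',m.sum(),pts(m).min(0),pts(m).max(0))
cv2.imwrite('pics/g.png',cv2.resize(im[150:230,210:310],(800,600),interpolation=2)); print(manip.sense()['t'],manip.sense()['tcp_pos'])
E
```

```text
t: 33.67
tcp_pos: [0.6268, 0.0452, 0.2437]
tool_rot: [-0.469, 0.53, -0.53, 0.467]
force: [-0.6, 0.3, 0.3]
finger_gap: 0.994
bottle cap [ 0.60466315 -0.07251422] [-0.0088  0.0885]
0.086 [[269.1, 175.7], [246.9, 179.7], [239.5, 156.0], [260.4, 152.4]]
0.075 [[269.4, 179.0], [247.3, 183.0], [239.9, 159.2], [260.7, 155.6]]
orange side 436 [242. 154.] [269. 188.]
33.7667 [0.62644289 0.04361402 0.24406331]
```

View pics/g.png

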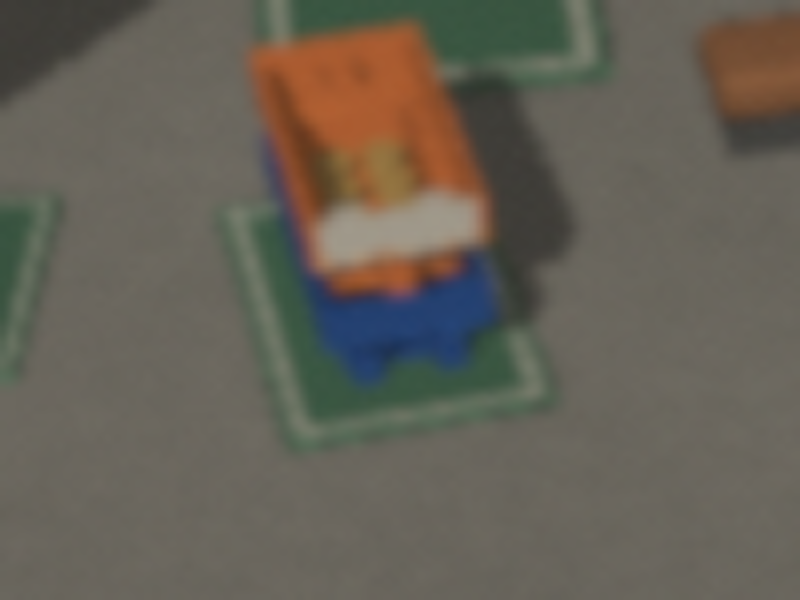

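Stack confirmed: level, orange's body clear above blue's rim with its feet visible at (400,280). The cap reading of -8.8 mm came from an eyeballed pixel, so I'm refining it.

Run:
```python
from h import *
s=snap('top'); w=snap('side')
def fr(p): d=np.array(p)-[.6217,-.1598]; a=.094; return (np.array([[np.cos(a),np.sin(a)],[-np.sin(a),np.cos(a)]])@d).round(4)
print(proj(s,[[.6122,-.0752,.091],[.6122,-.0752,.003]]),proj(w,[[.6122,-.0752,.091],[.6122,-.0752,.003]]))
g=s['frame'][192:222,350:380].max(2); print(g[::1,::1])
cv2.imwrite('pics/h.png',np.hstack([cv2.resize(s['frame'][182:232,335:395],(480,400),interpolation=2),cv2.resize(w['frame'][255:315,335:405],(320,274),interpolation=2).repeat(1,0)[:274] if 0 else cv2.resize(w['frame'][255:315,340:388],(320,400),interpolation=2)])[...,::-1])
```

```text
[[365.60150724 202.04325477]
 [362.05540205 211.36800636]] [[365.15477844 265.01844396]
 [362.52602435 290.81579032]]
[[100  99  99  81  64  63  64  80 104 117 117 117 119 125 117 104 107  92
   79  80  64  62  39  43  35  27  30  27  29  30]
 [ 98 100 100  96  66  78  82 107 114 115 115 117 117 123 101  68  58  49
   42  41  32  29  28  29  30  26  26  28  27  29]
 [ 99  99 100  99  86 107 112 115 116 116 115 117 116 122  84  40  29  29
   30  27  29  27  27  30  30  29  31  26  30  28]
 [ 99  99 100 100  98 112 114 116 115 115 115 114 116 122  79  35  28  29
   28  27  29  27  30  27  27  28  28  30  27  31]
 [ 97  98 101 100  98 106 113 113 115 113 113 112 113 124  84  37  29  27
   29  28  28  29  29  29  28  26  29  28  31  28]
 [ 97  99  99 100 100 102 111 112 112 113 113 111 110 124 110 107  84  93
   44  30  29  31  28  30  28  30  26  26  28  25]
 [ 98  98  98  99  99 100  98 108 110 110 111 110 111 124  74  64  55  74
   97 106  42  28  29  29  29  28  28  29  27  27]
 [ 96  99  98 101 100 100 100 107 109 108 109 108 109 125  65  39  38  46
   60 105 120  64  32  28  25  28
[... 2068 characters left out ...]
 55 111 171 189 163  71
   47  64 101  71  48  47  46 221 216  74  44  43]
 [ 92  92  94  95  96  97  98  99  97  67  59  57  56  60 170 194 136  66
   50  56 100  78  51  46  94 241 141  53  45  44]
 [ 92  91  92  93  94  96  96  99  99  68  58  59  58  58 116 160  88  54
   51  48  98  95  51  45 235 187  76  45  44  44]
 [ 91  93  92  94  94  96  98 100  98  98  68  60  59  58  81  96  51  48
   58  45  98  96  52 193 219  98  47  44  44  42]
 [ 92  92  92  91  92  94  97  98  98 100  98  67  57  59  54  53  41  46
   48  44  97  82 145 240 145  55  46  43  43  44]
 [ 91  92  92  92  93  95  95  97  99  99 102  68  59  59  57  49  42  43
   46  48  88 119 238 156  68  46  45  43  44  42]]
```

```bash
python3 -m jog '[[[2,0,-1],0],[[5,0,-2.5],0],[[8,0,-4],0],[[11,0,-5.7],0],[[14,0,-7.3],0],[[17,0,-9],0],[[20,0,-10.7],0],[[23,0,-12.5],0],[[26,0,-14.3],0],[[29,0,-16],0],[[31,0,-17.5],0],[[32,0,-18],0],[[32,0,-18],0],[[32,0,-18],0],[[32,0,-18],0],[[32,0,-18],0]]'
python3 - <<'E'
from h import *
s=snap('top'); w=snap('side')
def fr(p): d=np.array(p)-[.6217,-.1598]; a=.094; return (np.array([[np.cos(a),np.sin(a)],[-np.sin(a),np.cos(a)]])@d).round(4)
g=s['frame'][192:224,352:382].astype(int); am=(g[...,0]-g[...,2]>35); 
for r,(a,b) in enumerate(zip(g.max(2),am)): print(192+r,''.join('A' if q else ('#' if v<45 else '+' if v<80 else 'o' if v>150 else '.') for v,q in zip(a,b)))
g=w['frame'][250:305,345:385].astype(int); am=(g[...,0]-g[...,2]>25)
for r,(a,b) in enumerate(zip(g.max(2),am)): print(250+r,''.join('A' if q else ('#' if v<35 else '+' if v<70 else 'o' if v>120 else '.') for v,q in zip(a,b)))
u=np.array([-.17,-.97])*.023
c=np.array([.6122,-.0752]); print('pred side front base',proj(w,[*(c+u),.003]),'pred side body L/R at z.03',proj(w,[[c[0]-.0225,c[1]+.004,.03],[c[0]+.0225,c[1]-.004,.03]]))
print(manip.sense()['t'])
E
```

```text
t: 35.2
tcp_pos: [0.4092, -0.2496, 0.2443]
tool_rot: [-0.468, 0.53, -0.53, 0.468]
force: [0.7, -0.2, -0.7]
finger_gap: 1.0
192 oooooooo..........++##########
193 ooooooooo..+++++##############
194 ooooo....++###################
195 o....++++++###################
196 .++++++#....+#################
197 +##++.oooAAAAAAA+#############
198 +++.ooooAAAA+++AAA############
199 +.ooo..AAA+####++AA+##########
200 .oo.++AAA+#######+AA.#########
201 o.+##AAAA#########AAA.########
202 .+##AAAA+#########+AAo.#######
203 ###+AAAA+##########AA.o+######
204 ###.AAAA##########AAAAo.######
205 ###.AAAA+#########AAAA.o+#####
206 ##+.AAAAA########+AAAA+..#####
207 ##+AAAAAA+######+AAAAA#.o+####
208 ##..AAAAAAA#####AAAAAA#+o+####
209 ##..AAAAAAAAAAAAAAAAA+##o.####
210 ##..AAAAAAAAAAAAAAAAA+##..####
211 ##...AAAAAAAAAAAAAAA+###..####
212 ##....AAAAAAAAAAAAAA+###o.####
213 ##A....AAAAAAAAAAAA.+###o+####
214 ##A......AAAAAAAAAo+++#.o.+###
215 ##+A.......oAAAAAo.++++oo.++#+
216 ###+A......ooooAAA+++++oo+##++
217 ++##AAA...ooooAAA++++#.o.++##+
218 .+++#+AAAAAAAAAA++++++oo+++#++
219 o++++++AAAAAAA++++++#oo.++++
[... 2059 characters left out ...]
AAAAAAA++++++....+
293 +..o.++++AAAAAAAAAAAAAAAAAAA+++###++..++
294 +..o..+++AAAAAAAAAAAAAAAAAAA+#####++..++
295 ++.o..++++AAAAAAAAAAAAAAAAAA+#####++....
296 ++..o..+++AAAAAAAAAAAAAAAAA+######+.....
297 .++.o..++++AAAAAAAAAAAAAAA+######++.....
298 .++..o..+++++AAAAAAAAAAAA+####++++....oo
299 ..++..o..++++++AAAAAAAA+###+++++......oo
300 ..+++..o...+++++++++++#++++++.........oo
301 ...+++..oo..+++++++++++++..............o
302 ...++++..oo....+++++++..................
303 ....++++...oo.....++..................oo
304 ....++++++...ooo..............oo......oo
pred side front base [[363.95388446 298.58798457]] pred side body L/R at z.03 [[353.24721761 283.80946787]
 [373.33028013 282.62071505]]
35.3
```

The cap centre in the top view is (365.5,203.7), against (365.6,202.0) predicted from the release pose. That puts the bottle within about 4 mm of the ring centre, and the side view agrees. Handing in.

```bash
python3 -c "
from station import workorder; print(workorder.sign_off())"
```

```text
the job is handed in; nothing more can be done
None
```

The job is handed in at about t = 35 s, with everything placed, released and the arm clear. My last checks put every item within its limits; the sign-off itself reports no verdict.

| Item | Last check | Limit |
|---|---|---|
| Blue tray on the mat | about 1–2 mm from centre, in line with the outline, measured before stacking | 12 mm, 0.2 rad |
| Orange tray on blue | about 1 mm off centre, white ends opposite, level; side view shows its feet on blue's rim | 9 mm, 0.2 rad |
| Wax tin, right ring of the wheel | -3 mm in x, -2.5 mm in y from ring centre, flat | 13 mm per axis |
| Amber bottle, left ring of the last | about 2–4 mm from ring centre, upright | 13 mm per axis |

- **Bottle readings:** two rough ones disagreed, giving about -9 mm in x. One was biased by the visible side of the bottle and the other was a cap pixel read by eye. The careful cap measurement, the side view and the gripper's release position all gave the smaller figure.
- **Camera offset:** the side view differed from the top view by a few mm throughout, so I relied mainly on the top view.
- **Stack height:** the 39 mm height wasn't measured directly. I judged it from the release height, the opposed white ends and the side view.
- **Picture limit:** one extra picture was refused by the 16-picture viewer limit, so I made that last check from pixel values.
- **Bystanders:** I never went near the hammer, glue can or brush, and did not re-measure them at the end.

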